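# Clear the dry box and break its lid seal

## Task

Two small bottles were left standing on the lid of the dry box: pack both, upright, side by side into the open well at the box's right-hand end. Only then pull the lid up by its grip until its sticky seal lets go, without letting it fly wide open, and finish while still holding it ajar and still with a gap of about 25 mm under its front edge. Leave the other things on the bench where they are.

Things in the scene. Friction and masses are not known exactly. Their poses are not given: they have to be found in the camera images.
- drybox: The dry box: fixed white box, 150 mm front to back (x) x 260 mm (y), top 98 mm above the bench; lidded chamber on its left, open well at its right-hand end. Origin under its centre. Axes: x to its back (hinge side), y to its left, z up; turned up to 0.25 rad about the vertical from the robot's axes.
- well_in (a point): Centre of the floor of the open bottle well, a rectangular pocket in the box's top: inside 70 mm (x) x 40 mm (y), 18 mm deep, floor 80 mm above the bench, rim level with the shut lid's top; rims 10 mm wide at its left and right. Axes as the box's. It takes both bottles in one row along x with about 12 mm to spare in all.
- lid_grip (a point): Grip of the lid: a black upright block, 30 mm (x) x 24 mm (y), 44 mm high, on the lid near its front edge. The point is on its centre line, 26 mm above the lid's top face, 18 mm below the grip's top. It moves and tilts with the lid; axes as the box's when shut. Pinch it across its 24 mm (y) width.
- lid_hinge (a point): Middle of the lid's hinge line, which runs along y at the back top edge of the box; axes as the box's. The lid is a grey plate, 156 (x) x 200 (y) x 8 mm, its underside level with this point when shut. Then the grip point is 124 mm in front of (-x) and 34 mm above the hinge, the front edge 152 mm in front of it.
- lid (a joint): Lid angle, rad: 0 shut, grows as the front edge rises, stop at 0.45; 0.165 is a 25 mm gap under the front edge. Lid 0.3 kg. The seal holds it shut: about 14 N of upward pull at the grip is needed, it gives way with a snap, and from 0.07 on some 2 N hold the lid up. Let go, the lid drops back onto the seal.
- oil_center (a point): Centre, half-way up, of the squat brown glass bottle with a wide black cap, 62 mm tall; body 31 mm across up to 50 mm above its underside, cap 24 mm across. About 0.055 kg. Stands on the lid, in the back half, to the left or right of the grip. z up.
- dropper_center (a point): Centre, half-way up, of the slimmer white dropper bottle with a pointed nozzle, 66 mm tall; body 27 mm across up to 48 mm above its underside, nozzle 17 mm across at its foot. About 0.03 kg. Stands on the lid, in the back half, on the other side of the grip. z up.
- notebook: Bystander: closed brown spiral notebook, 210 x 152 x 13 mm, lying to the left of the box; origin under its centre.
- petri_0: Bystander: round covered dish, 61 mm across, 15 mm high, in front and to the left of the box; origin under its centre.
- pen: Bystander: pen, 142 mm long and 12 mm thick, lying to the right of the box; origin under its centre.
Not all that is in view belongs to the job. There is more than one size of the part that bears dropper_center; the job needs the smallest. Leave any green or red look-alike of the part that bears oil_center alone.

How it is judged:
By the outcome, as a careful person would: the job done as asked, in the order asked, and still so for the second after the job is handed in, while the arm keeps its last pose, push and grip.
It also fails if it takes over 56 s, if anything falls off the work surface, if the arm or the gripper's body presses on something with over 40 N, if the wrist force passes 120 N, or if a joint passes its speed limit or range.

## Robot

A 6-joint arm with a two-finger parallel gripper is mounted at the origin on a cart in front of the work surface, level with it; the furniture and walls round the work are solid. World frame = base frame: x ahead of the robot, y to its left, z up, the work surface at z = 0. Lengths are in m, angles in rad, forces in N, time in s.
With the tool pointing down it reaches from about 0.425 to 0.95 m from the base axis. Payload 3.5 kg.
Tool frame: the origin (TCP) lies midway between the tips of the shut fingers; the grasp point (between the pads) lies 19 mm behind it; z points along the fingers, x is the direction in which the jaws open and shut, and the axes are right-handed (so a half turn about z gives the same grasp; the last joint's range is limited). The gripper opens to 85 mm and grips with 20 to 120 N. Pads are 22 mm wide; open, the fingers measure 114 mm over their backs; the gripper's body (76 mm by 85 mm) begins 54 mm behind the grasp point. The pads swing forward as they close: fully open they stand 13 mm farther back than shut.
Start: joints at [-1.253, 0.286, 1.577, -0, 1.279, -0.15], TCP at [0.304, -0.602, 0.231] pointing down, gripper open.
Joint ranges: [-2.77, 2.77], [-0.9, 2.22], [0.21, 2.48], [-1.53, 4.67], [0.24, 2.81], [-2.84, 2.84]. Speed limits (rad/s): [2.79, 2.79, 3.14, 3.14, 3.14, 3.14].

## Interface

Orientations are given as a unit quaternion [x, y, z, w].
In Python, from plant import readout, optics, ctrl gives the robot as it stands. The module is installed in compiled form; this text tells all that it offers.
- The arm moves only by the shell command python3 -m crank 'ROWS' [OPENING] [FORCE]. ROWS is text: rows parted by semicolons, each of 6 numbers parted by spaces: the shift along the tool's x, y, z in mm, then the turn, a rotation vector about the tool's x, y, z in rad. In form: dx dy dz ax ay az; .... A call has 1 to 5 rows; each row shifts and turns the commanded pose from where the row before left it, along the tool's axes as they then stand; what a row does not reach is not made up. A row lasts 1/8 s, in which the tool goes at most 62.5 mm and 10.7 degrees, less where a joint would pass 70% of its speed; a pose out of reach is approached as far as the arm can. A call is refused whole if a number of a shift passes 62.5 or a number of a turn 0.188, either way. A call with a gripper value outside its range is refused whole. OPENING is the opening, from -1 (shut) to 1 (fully open), set as the call begins (- or left out, the last holds). The fingers move at their own pace and stop on an object; FORCE is the grip in N (left out, the last holds). Time passes only in rows, so rows that do not move let the fingers close. It gives the time, the measured TCP pose, the force and the opening at its end, in the units of the state.
- readout.get_state(): the state, without advancing time (a new reading comes with each control period).
- optics.read_camera(name): name is "scene" or "top"; returns the picture (400x640x3 uint8, red, green, blue); there is no depth.
- optics.calibration(name): a dict with "mtx" (3x3 intrinsics, pixels), "rvec" (rotation vector, rad) and "tvec" (3), from world to camera coordinates, as OpenCV has them. Camera axes: x right, y down, z forward; pixel columns grow to the right and rows downward; lengths in m; the calibration is good to about 2 mm. A picture is of the moment at which its call begins. calibration takes no time and is no camera call.
- ctrl.sign_off(): hands the job in, once; it reports no verdict.
Trained networks look in the newest picture that a camera, given by its name, has taken for a name from the list of things; names that differ only in an ending like _2 or _b are one class to them, and where a whole thing is asked for, a point or a joint stands for the part that bears it (a point fixed in the world has none). Each returns a list of dicts, best first, with "p" (0 to 1); they miss things now and then, are a little off and sometimes report something else, mostly with a low value. They report only what shows in the picture. A call takes as long as a camera call. They do not tell look-alikes from the thing itself.
- optics.recognise(camera, thing): "xy" ([column, row] as shares, 0 to 1, of the picture: columns of its width, rows of its height, amid what is visible of it).
The state is a dict: "time": time; "qpos": joint angles; "dq": joint speeds; "joint_efforts": joint torques, N m; "eef_pos": TCP position; "tcp_rot": TCP orientation; "contact_force": force on the tool from outside, world axes, zero at the start; "wrist_torque": the same for the moment, N m; "opening": opening from 0.0 (shut) to 1.0 (fully open).
Only numpy, scipy, OpenCV 4.12 (cv2) and the standard library are available. Lean on these libraries where they do the work, as an engineer would, in place of code of your own. Each camera call takes 0.05 s, during which the arm holds its last target.

## Working session

There is one attempt and no reset: what is moved stays moved. The work goes in short steps, Python scripts to look and compute and a shell command to move; the robot and the scene stay as the last step left them, time stands still between calls to the robot, and variables do not carry over. Pictures are saved under pics/ and viewed, and the job is handed in when it is done.

```bash
mkdir -p pics; ls
python3 - <<'E'
from plant import readout, optics
import cv2
for n in ("scene","top"):
    im=optics.read_camera(n); cv2.imwrite(f"pics/{n}0.png",im[:,:,::-1])
    c=optics.calibration(n); print(n,c)
    for t in ("drybox","lid_grip","oil_center","dropper_center","well_in","lid_hinge"):
        try: print(t,[( [round(d["xy"][0]*640),round(d["xy"][1]*400)],round(d["p"],2)) for d in optics.recognise(n,t)])
        except Exception as e: print(t,e)
print(readout.get_state())
E
```

```text
pics
scene {'mtx': array([[510.14122399,   0.        , 321.51054116],
       [  0.        , 510.14122399, 197.1203019 ],
       [  0.        ,   0.        ,   1.        ]]), 'rvec': array([ 0.96086602, -2.33591864,  1.18698333]), 'tvec': array([0.44997927, 0.3052489 , 1.12150432])}
drybox [([345, 205], 0.9)]
lid_grip [([343, 201], 0.75), ([325, 196], 0.39)]
oil_center [([305, 191], 0.72), ([335, 173], 0.54), ([325, 172], 0.38)]
dropper_center [([306, 258], 0.78), ([281, 237], 0.66), ([321, 194], 0.46)]
well_in [([347, 207], 0.68)]
lid_hinge [([345, 207], 0.62)]
top {'mtx': array([[425.82303443,   0.        , 316.30899355],
       [  0.        , 425.82303443, 198.30338676],
       [  0.        ,   0.        ,   1.        ]]), 'rvec': array([ 2.14639336, -2.19204771,  0.10267435]), 'tvec': array([0.08476441, 0.5541672 , 1.2317235 ])}
drybox [([356, 191], 0.63)]
lid_grip [([341, 197], 0.94)]
oil_center [([348, 146], 0.63), ([357, 173], 0.4)]
dropper_center [([280, 181], 0.62), ([277, 220], 0.61)]
well_in [([354, 195], 0.88)]
lid_hinge [([354, 191], 0.7)]
{'time': 0.7, 'qpos': array([-1.25295577e+00,  2.86253501e-01,  1.57667556e+00, -6.71920832e-06,
        1.27855657e+00, -1.49999105e-01]), 'dq': array([-1.82633187e-06, -8.62759912e-04, -6.90776539e-04, -6.37296020e-04,
        2.17119687e-03,  3.10624100e-04]), 'joint_efforts': array([ 5.31243154e-05, -4.05824876e+01, -2.92860317e+01, -1.76055369e-04,
        4.11429646e-04, -5.10954052e-06]), 'eef_pos': array([ 0.30442525, -0.6024618 ,  0.23136916]), 'tcp_rot': array([ 8.51751390e-01, -5.23946148e-01,  3.88019163e-05,  3.69921433e-05]), 'contact_force': array([ 0.13210976, -0.74793434,  0.41224431]), 'wrist_torque': array([ 0.01631586, -0.00022105, -0.00699762]), 'opening': 1.0034014071266903}
```

View pics/scene0.png

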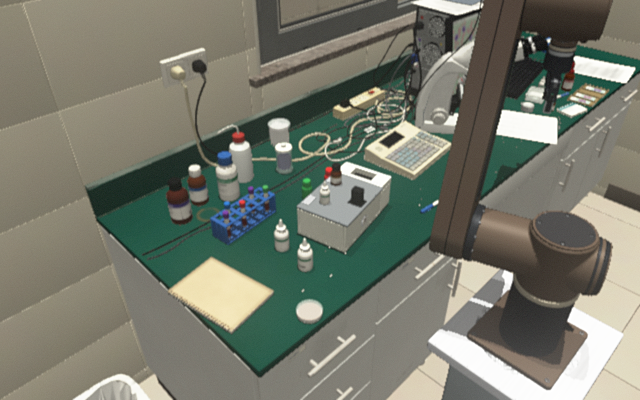

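View pics/top0.png

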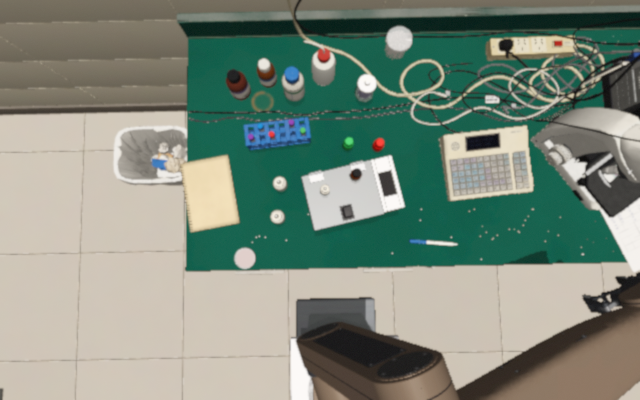

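Run:
```python
import cv2
a=cv2.imread("pics/top0.png")[120:270,250:450]; b=cv2.imread("pics/scene0.png")[140:280,260:420]
cv2.imwrite("pics/ct.png",cv2.resize(a,None,fx=4,fy=4,interpolation=cv2.INTER_CUBIC))
cv2.imwrite("pics/cs.png",cv2.resize(b,None,fx=4,fy=4,interpolation=cv2.INTER_CUBIC))
```

```text
(no output)
```

View pics/ct.png

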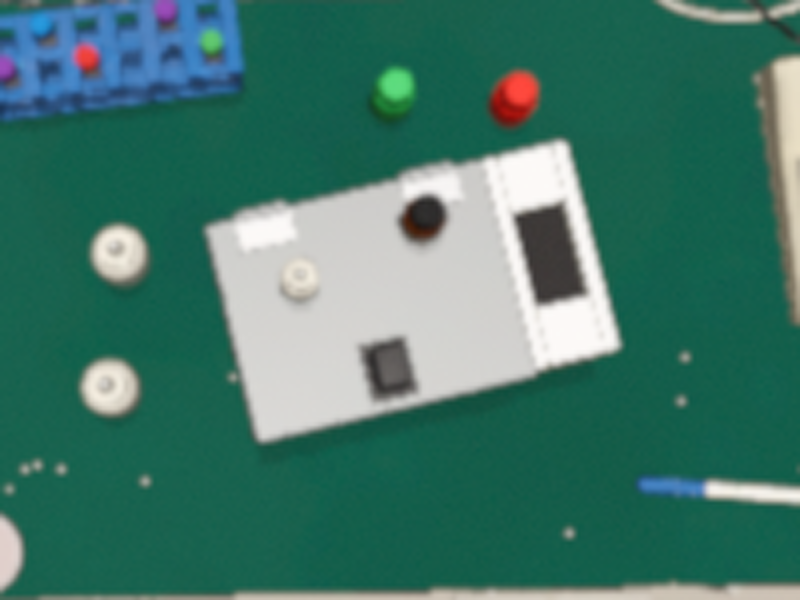

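View pics/cs.png

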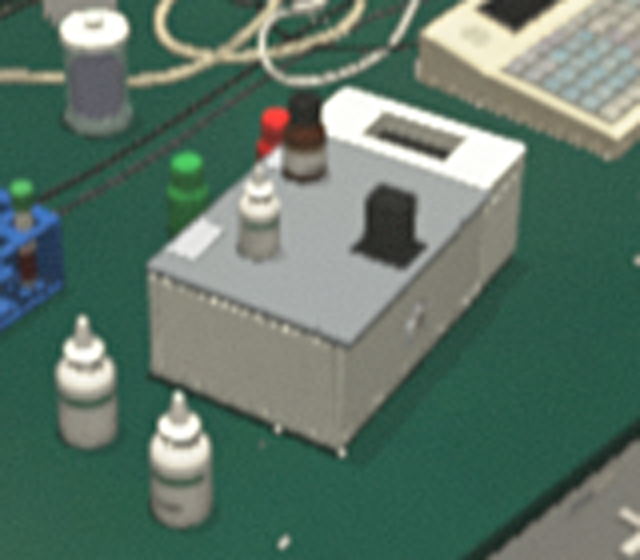

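```bash
cat > h.py <<'E'
import numpy as np, cv2
from scipy.spatial.transform import Rotation as R
from plant import readout, optics
def cal(n):
    c=optics.calibration(n); return c["mtx"],c["rvec"],c["tvec"]
def proj(n,P):
    K,r,t=cal(n); return cv2.projectPoints(np.array(P,float).reshape(-1,1,3),r,t,K,None)[0].reshape(-1,2)
def back(n,px,z):
    K,r,t=cal(n); M=cv2.Rodrigues(r)[0]; C=-M.T@t
    d=M.T@np.linalg.solve(K,[px[0],px[1],1.]); return C+d*(z-C[2])/d[2]
def tri(pa,pb):
    Ps=[]
    for n in("top","scene"):
        K,r,t=cal(n); Ps.append(K@np.c_[cv2.Rodrigues(r)[0],t])
    X=cv2.triangulatePoints(Ps[0],Ps[1],np.array(pa,float),np.array(pb,float))[:,0]; return X[:3]/X[3]
def T(p): return [250+p[0]/4-.375,120+p[1]/4-.375]
def S(p): return [260+p[0]/4-.375,140+p[1]/4-.375]
E
python3 - <<'E'
from h import *
from scipy.optimize import least_squares
# box-frame: top corners white part: y=-130 ; lid
obs=[("t",(568,140),(75,-130,98)),("t",(621,348),(-75,-130,98)),
("t",(515,213),(35,None,98)),]
for nm,p in dict(wbr=(568,140),wfr=(621,348),wfl=(540,370),wbl=(485,157),lfl=(260,442),lbl=(207,228),w1=(516,213),w2=(560,203),w3=(585,293),w4=(540,303)).items():
    print(nm,back("top",T(p),.098).round(4))
for nm,p in dict(wfr=(525,148),wbr=(340,88),lfl=(348,342),lbl=(150,266),wfl=(478,190)).items():
    print("s",nm,back("scene",S(p),.098).round(4))
print("oil",tri(T((428,212)),S((305,97))),back("top",T((428,212)),.16),back("scene",S((305,97)),.16))
print("drop",tri(T((300,273)),S((260,170))),back("top",T((300,273)),.164),back("scene",S((260,170)),.164))
print("grip",tri(T((393,363)),S((392,195))),back("top",T((393,363)),.142),back("scene",S((392,195)),.142))
E
```

```text
wbr [ 0.6679 -0.1418  0.098 ]
wfr [ 0.5204 -0.173   0.098 ]
wfl [ 0.5062 -0.1161  0.098 ]
wbl [ 0.6571 -0.083   0.098 ]
lfl [0.4604 0.0794 0.098 ]
lbl [0.6109 0.1135 0.098 ]
w1 [ 0.6168 -0.1033  0.098 ]
w2 [ 0.6232 -0.1344  0.098 ]
w3 [ 0.5594 -0.1495  0.098 ]
w4 [ 0.553  -0.1178  0.098 ]
s wfr [ 0.5202 -0.1665  0.098 ]
s wbr [ 0.669  -0.1332  0.098 ]
s lfl [0.4622 0.0834 0.098 ]
s lbl [0.6087 0.1166 0.098 ]
s wfl [ 0.5106 -0.1025  0.098 ]
oil [ 0.61054493 -0.03451681  0.16037488] [ 0.60906934 -0.03585081  0.16      ] [ 0.6120907  -0.03413043  0.16      ]
drop [0.57074349 0.05080071 0.16063138] [0.56956821 0.05019954 0.164     ] [0.56786747 0.05471522 0.164     ]
grip [ 0.51073624 -0.01098137  0.13950076] [ 0.51025993 -0.0110558   0.142     ] [ 0.50865268 -0.00807212  0.142     ]
```

```bash
cat >> h.py <<'E'
def w(pose,P):
    c,s=np.cos(pose[2]),np.sin(pose[2]); P=np.array(P,float)/1000
    return np.c_[pose[0]+c*P[:,0]-s*P[:,1],pose[1]+s*P[:,0]+c*P[:,1],P[:,2]]
E
python3 - <<'E'
from h import *
from scipy.optimize import least_squares
top={(75,-130,98):(568,140),(-75,-130,98):(621,348),(35,-80,98):(516,213),(35,-120,98):(560,203),(-35,-120,98):(585,293),(-35,-80,98):(540,303),(-77,130,98):(260,442)}
sc={(-75,-130,98):(525,148),(-77,130,98):(348,342),(79,130,98):(150,266),(-75,-130,0):(520,258)}
sc.pop((-75,-130,0))
def res(p,only=None):
    r=[]
    if only!="scene": r.append((proj("top",w(p,list(top)))-[T(v) for v in top.values()]).ravel())
    if only!="top": r.append((proj("scene",w(p,list(sc)))-[S(v) for v in sc.values()]).ravel())
    return np.concatenate(r)
for o in ("top","scene",None):
    s=least_squares(res,[.565,-.03,.22],args=(o,)); print(o,s.x.round(4),np.abs(s.fun).max().round(2), w(s.x,[(0,-100,80),(-49,30,124)]).round(4))
p=s.x
print("yaw",p[2])
lines=[[(75,-130,98),(-75,-130,98),(-77,130,98),(79,130,98)],[(35,-80,98),(35,-120,98),(-35,-120,98),(-35,-80,98)],[(-75,-130,0),(-75,130,0),(75,130,0),(75,-130,0)],[(-64,18,142),(-64,42,142),(-34,42,142),(-34,18,142)]]
for n,f,(x0,y0,ww,hh) in(("top","pics/top0.png",(250,120,200,150)),("scene","pics/scene0.png",(260,140,160,140))):
    a=cv2.resize(cv2.imread(f)[y0:y0+hh,x0:x0+ww],None,fx=4,fy=4,interpolation=cv2.INTER_CUBIC)
    for L in lines:
        q=((proj(n,w(p,L))-[x0,y0])*4+1.5).round().astype(int); cv2.polylines(a,[q],True,(0,0,255),1)
    cv2.imwrite(f"pics/ov_{n}.png",a)
E
```

```text
top [ 0.5654 -0.0295  0.2256] 1.75 [[ 0.5878 -0.127   0.08  ]
 [ 0.5109 -0.0112  0.124 ]]
scene [ 0.5643 -0.0261  0.2278] 1.32 [[ 0.5869 -0.1235  0.08  ]
 [ 0.5098 -0.0079  0.124 ]]
None [ 0.5654 -0.0289  0.2251] 1.54 [[ 0.5877 -0.1263  0.08  ]
 [ 0.5109 -0.0106  0.124 ]]
yaw 0.2250520725884654
```

View pics/ov_top.png

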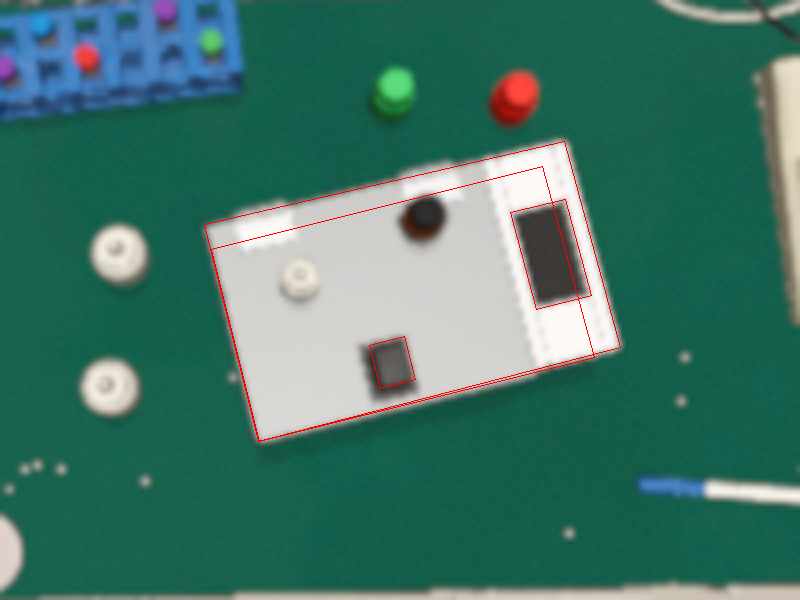

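View pics/ov_scene.png

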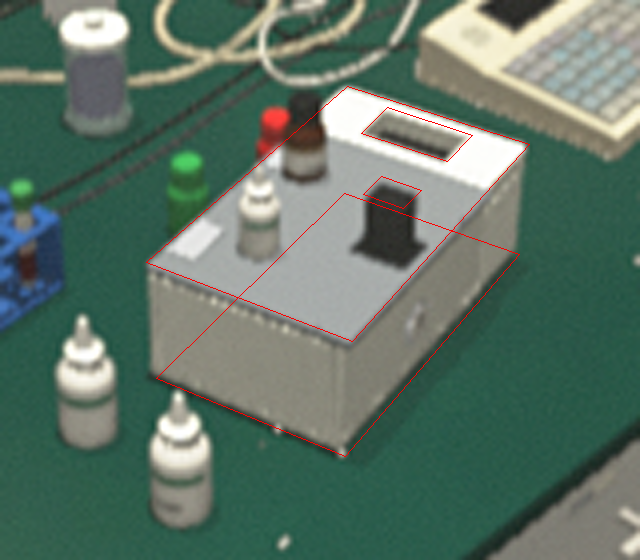

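The oil bottle could be confused with the green (348,143) and red (379,144) caps behind the box. The brown and black bottles at the far left, (237,83) and (266,70), are also candidates. I choose the brown one on the lid at top (356,173).
The dropper could be confused with the two bigger ones on the bench, (280,184) and (277,216). I choose the small one on the lid at (325,189). The close crops confirm both choices.

```bash
cat >> h.py <<'E'
def go(x,y,z,yaw=-1.346):
    s=readout.get_state(); M=R.from_quat(s["tcp_rot"]).as_matrix()
    Mt=R.from_euler("z",yaw).as_matrix()@np.diag([1,-1,-1.])
    print("t",round(s["time"],2),"pos",s["eef_pos"].round(4),"op",round(s["opening"],3),"F",s["contact_force"].round(1))
    print("d tool mm",(M.T@(np.array([x,y,z])-s["eef_pos"])*1000).round(1),"in target axes",(Mt.T@(np.array([x,y,z])-s["eef_pos"])*1000).round(1),"rot",R.from_matrix(M.T@Mt).as_rotvec().round(3))
BOX=np.array([.5654,-.0282,.225])
E
python3 -m crank '0 0 0 0 0 0.122; 0 0 0 0 0 0.121' 1 30
python3 -c "
from h import *
go(.6105,-.0345,.25)"
```

```text
time: 0.95
eef_pos: [0.3044, -0.6025, 0.2314]
tcp_rot: [0.781, -0.625, 0.0, 0.0]
contact_force: [0.3, -0.1, 0.0]
opening: 1.005
t 0.95 pos [ 0.3044 -0.6025  0.2314] op 1.005 F [ 0.3 -0.1  0. ]
d tool mm [-487.1 -423.1  -18.7] in target axes [-485.4 -425.   -18.6] rot [-0.    -0.    -0.004]
```

```bash
python3 -m crank '-40 -30 -4 0 0 0; -40 -30 -4 0 0 0; -40 -30 -4 0 0 0; -40 -30 -4 0 0 0; -40 -30 -3 0 0 0'
python3 -c "
from h import *
go(.6105,-.0345,.25)"
```

```text
time: 1.58
eef_pos: [0.4066, -0.3726, 0.2508]
tcp_rot: [0.782, -0.623, 0.0, 0.0]
contact_force: [1.5, -0.2, 0.3]
opening: 1.0
t 1.57 pos [ 0.4066 -0.3726  0.2508] op 1.0 F [ 1.5 -0.2  0.3]
d tool mm [-284.2 -274.1    0.7] in target axes [-284.1 -274.2    0.8] rot [-0.001 -0.001 -0.   ]
```

```bash
python3 -m crank '-40 -38 0 0 0 0; -40 -38 0 0 0 0; -40 -38 0 0 0 0; -40 -38 0 0 0 0; -40 -38 0 0 0 0'
python3 -m crank '-40 -38 0 0 0 0; -35 -38 0 0 0 0; 0 0 0 0 0 0; 0 0 0 0 0 0'
python3 -c "
from h import *
go(.6105,-.0345,.25)
cv2.imwrite('pics/t1.png',cv2.resize(optics.read_camera('top')[120:270,250:450,::-1],None,fx=4,fy=4,interpolation=2))
cv2.imwrite('pics/s1.png',cv2.resize(optics.read_camera('scene')[100:280,240:440,::-1],None,fx=3,fy=3,interpolation=2))"
```

```text
time: 2.2
eef_pos: [0.5475, -0.1351, 0.2507]
tcp_rot: [0.782, -0.623, 0.0, -0.0]
contact_force: [0.3, -0.8, -0.4]
opening: 0.999
time: 2.7
eef_pos: [0.6038, -0.0467, 0.2502]
tcp_rot: [0.782, -0.623, -0.0, 0.0]
contact_force: [-0.2, 0.3, -0.1]
opening: 1.0
t 2.7 pos [ 0.6038 -0.0467  0.2502] op 1.0 F [-0.2  0.3 -0.1]
d tool mm [-10.4  -9.2   0.2] in target axes [-10.5  -9.2   0.2] rot [ 0.001 -0.     0.001]
```

View pics/s1.png

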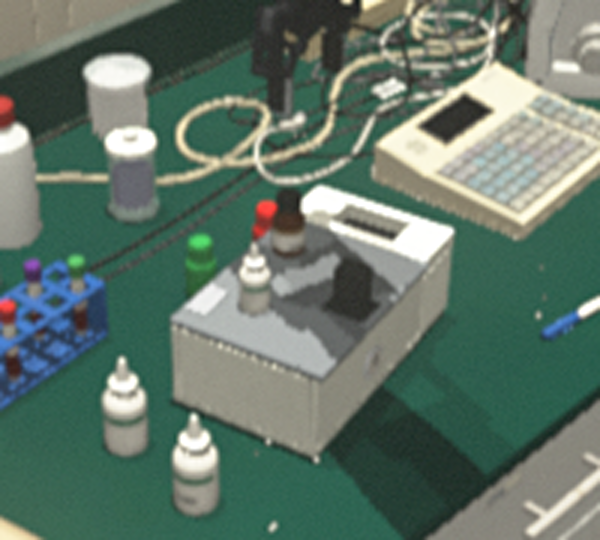

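View pics/t1.png

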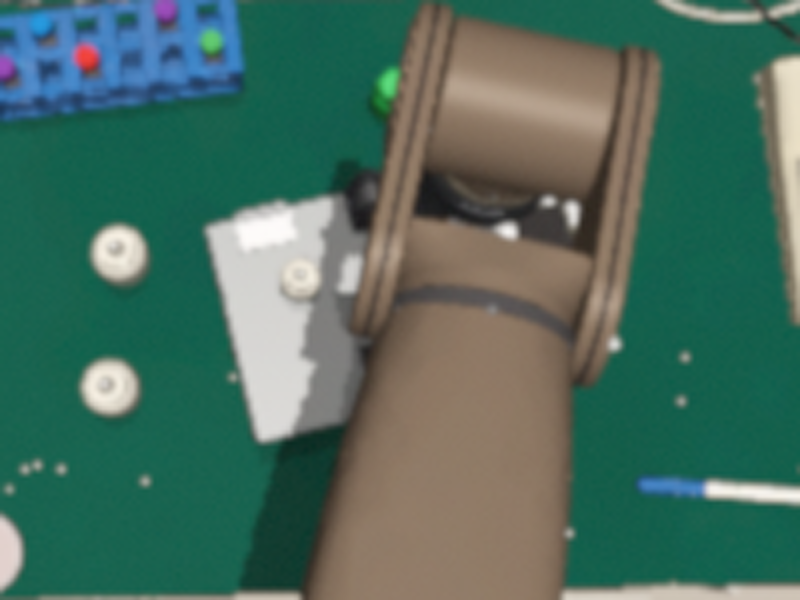

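```bash
python3 -m crank '-10.5 -9.2 0 0 0 0; 0 0 35 0 0 0; 0 0 35 0 0 0; 0 0 0 0 0 0; 0 0 0 0 0 0'
python3 -c "
from h import *
go(.6105,-.0345,.117)
print(proj('scene',[readout.get_state()['eef_pos']]))
cv2.imwrite('pics/s2.png',cv2.resize(optics.read_camera('scene')[120:260,260:420,::-1],None,fx=5,fy=4.2857,interpolation=2)[:,:])"
```

```text
time: 3.42
eef_pos: [0.6115, -0.0347, 0.1818]
tcp_rot: [0.782, -0.624, 0.001, -0.0]
contact_force: [-0.0, 0.3, 0.3]
opening: 1.002
t 3.42 pos [ 0.6115 -0.0347  0.1818] op 1.002 F [-0.   0.3  0.3]
d tool mm [-0.4  1.1 64.8] in target axes [-0.4  0.9 64.8] rot [-0.002 -0.001 -0.   ]
[[336.27263742 157.06666032]]
```

View pics/s2.png

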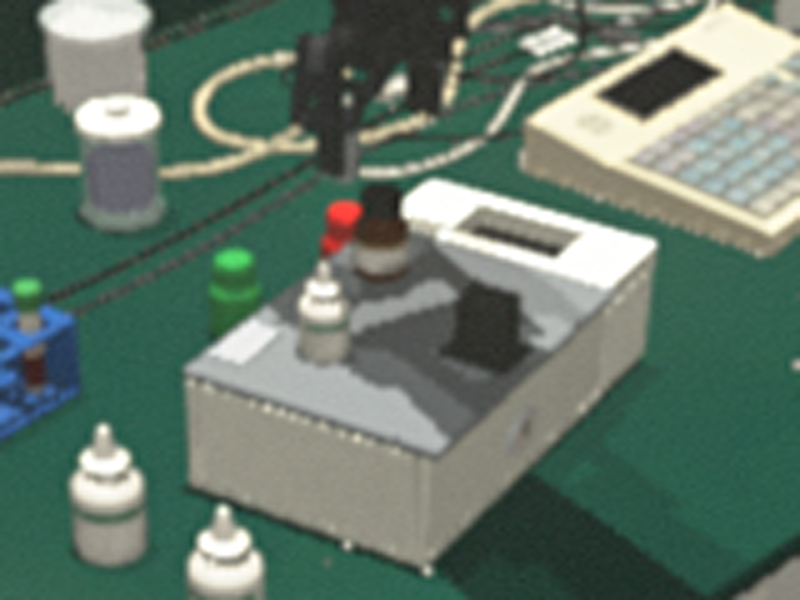

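```bash
python3 -m crank '0 0 30 0 0 0; 0 1 25 0 0 0; 0 0 10 0 0 0; 0 0 0 0 0 0'
python3 -m crank '0 0 0 0 0 0; 0 0 0 0 0 0; 0 0 0 0 0 0; 0 0 0 0 0 0; 0 0 0 0 0 0' -1 25
python3 -c "
from h import *
go(.6105,-.0345,.117)
cv2.imwrite('pics/s3.png',cv2.resize(optics.read_camera('scene')[120:260,260:420,::-1],None,fx=5,fy=4.2857,interpolation=2)[:,:])"
```

```text
time: 3.98
eef_pos: [0.6101, -0.0347, 0.1161]
tcp_rot: [0.782, -0.623, 0.0, -0.0]
contact_force: [0.3, -0.4, 0.7]
opening: 1.0
time: 4.6
eef_pos: [0.6102, -0.0348, 0.1162]
tcp_rot: [0.782, -0.623, 0.001, -0.0]
contact_force: [-0.2, -0.1, 3.0]
opening: 0.357
t 4.6 pos [ 0.6102 -0.0348  0.1162] op 0.357 F [-0.2 -0.1  3. ]
d tool mm [-0.2 -0.4 -0.8] in target axes [-0.2 -0.4 -0.8] rot [-0.001 -0.001 -0.   ]
```

View pics/s3.png

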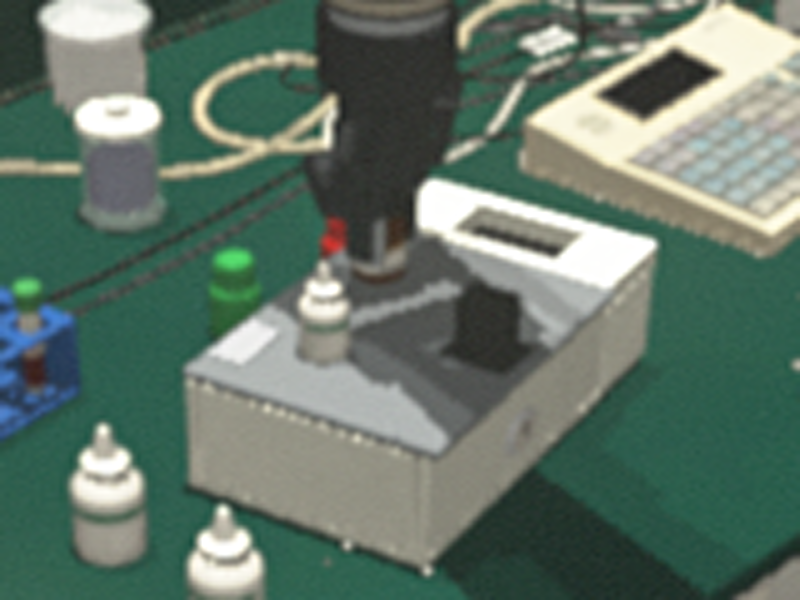

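```bash
python3 -m crank '0 0 -20 0 0 0; 0 0 -20 0 0 0; 0 0 0 0 0 0'
python3 -c "
from h import *
t=w(BOX,[(17,-100,101)])[0];print(t)
go(*t)"
```

```text
time: 5.03
eef_pos: [0.6114, -0.0349, 0.1587]
tcp_rot: [0.782, -0.623, 0.003, -0.001]
contact_force: [0.3, 0.1, -0.8]
opening: 0.357
[ 0.60428214 -0.1218866   0.101     ]
t 5.03 pos [ 0.6114 -0.0349  0.1587] op 0.357 F [ 0.3  0.1 -0.8]
d tool mm [83.  26.7 57.7] in target axes [83.2 26.4 57.7] rot [-0.005 -0.002  0.   ]
```

```bash
python3 -m crank '28 9 0 0 0 0; 28 9 0 0 0 0; 27 8.5 0 0 0 0; 0 0 8 0 0 0; 0 0 0 0 0 0'
python3 -c "
from h import *
t=w(BOX,[(17,-100,101)])[0]
go(*t)
cv2.imwrite('pics/s4.png',cv2.resize(optics.read_camera('scene')[120:220,290:420,::-1],None,fx=6,fy=6,interpolation=2)[:,:])
cv2.imwrite('pics/t4.png',cv2.resize(optics.read_camera('top')[120:270,250:450,::-1],None,fx=4,fy=4,interpolation=2)[:,:])"
```

```text
time: 5.65
eef_pos: [0.6014, -0.1206, 0.1458]
tcp_rot: [0.782, -0.623, -0.002, 0.0]
contact_force: [-0.4, 0.3, 0.3]
opening: 0.355
t 5.65 pos [ 0.6014 -0.1206  0.1458] op 0.355 F [-0.4  0.3  0.3]
d tool mm [ 1.9 -2.6 44.7] in target axes [ 1.8 -2.5 44.8] rot [ 0.002  0.002 -0.   ]
```

View pics/s4.png

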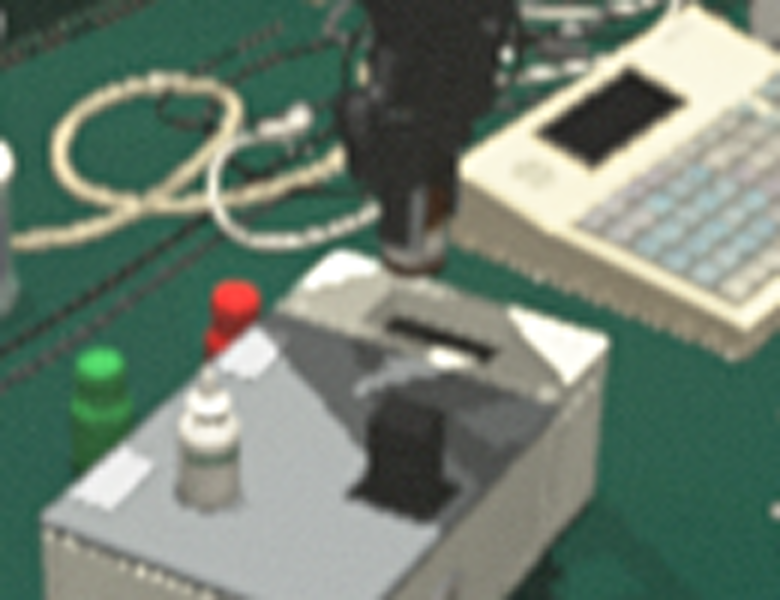

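View pics/t4.png

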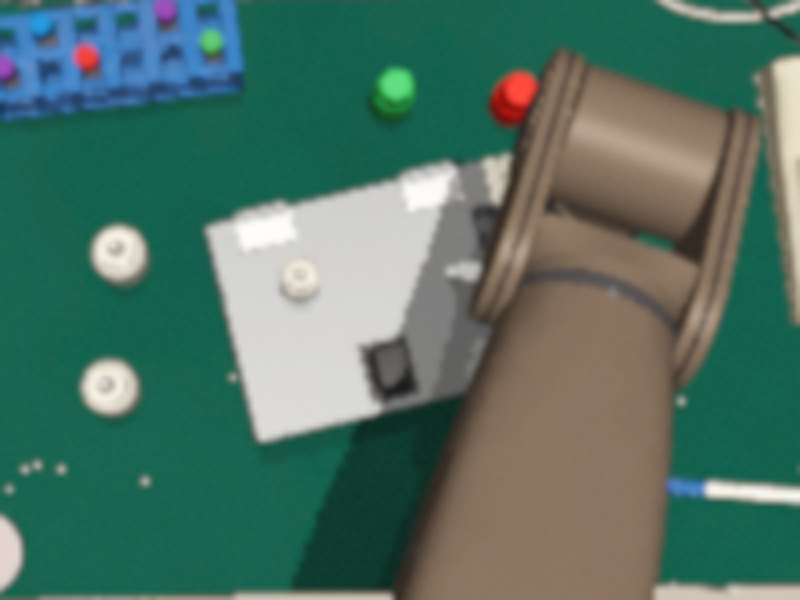

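```bash
cat >> h.py <<'E'
def ov(name,pos,dz,r,H):
    im=optics.read_camera('scene')[120:220,290:420,::-1]; a=cv2.resize(im,None,fx=6,fy=6,interpolation=2)
    th=np.linspace(0,2*np.pi,40)
    dr=lambda P,c: cv2.polylines(a,[((proj('scene',P)-[290,120])*6+2.5).round().astype(int)],True,c,1)
    for h in (0,H): dr(np.c_[pos[0]+r*np.cos(th),pos[1]+r*np.sin(th),0*th+pos[2]-dz+h],(0,255,255))
    dr(w(BOX,[(35,-80,98),(35,-120,98),(-35,-120,98),(-35,-80,98)]),(0,0,255))
    dr(w(BOX,[(75,-130,98),(-75,-130,98),(-77,130,98),(79,130,98)]),(0,0,255))
    cv2.imwrite(f'pics/{name}.png',a)
E
python3 -c "
from h import *
ov('s5',readout.get_state()['eef_pos'],.018,.0155,.03)"
```

```text
(no output)
```

View pics/s5.png

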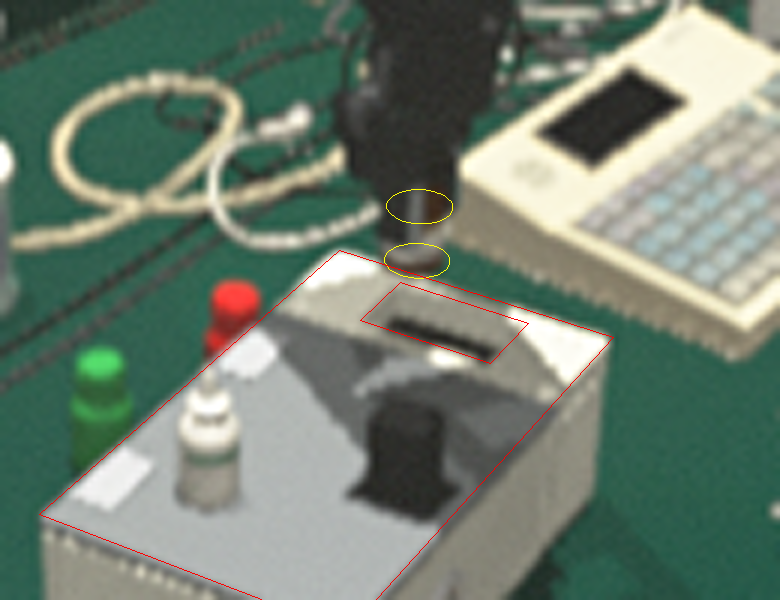

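```bash
python3 -c "
from h import *
p=w(BOX,[(17,-100,98)])[0]
for d in np.eye(3)*.001: print(((proj('scene',[p+d])-proj('scene',[p]))*6).round(2))
a=cv2.imread('pics/s4.png')
im=optics.read_camera('scene')[155:185,335:400,::-1]
cv2.imwrite('pics/s6.png',cv2.resize(im,None,fx=12,fy=12,interpolation=cv2.INTER_NEAREST))"
```

```text
[[-1.55 -0.79]]
[[-1.37  0.81]]
[[ 0.08 -1.74]]
```

View pics/s6.png

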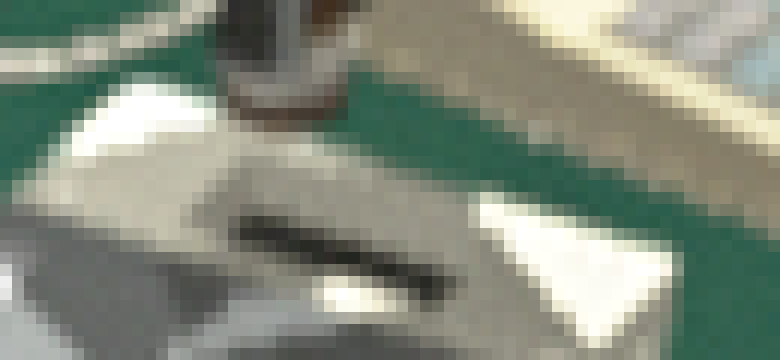

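```bash
python3 -m crank '1.8 -2.5 0 0 0 0; 0 0 12 0 0 0; 0 0 10 0 0 0; 0 0 0 0 0 0; 0 0 0 0 0 0'
python3 -c "
from h import *
t=w(BOX,[(17,-100,99)])[0]
go(*t)"
```

```text
time: 6.48
eef_pos: [0.6052, -0.1227, 0.1251]
tcp_rot: [0.782, -0.623, -0.0, 0.0]
contact_force: [-0.5, 0.5, -0.6]
opening: 0.353
t 6.47 pos [ 0.6052 -0.1227  0.1251] op 0.353 F [-0.5  0.5 -0.6]
d tool mm [-0.9  0.7 26.1] in target axes [-1.   0.7 26.1] rot [ 0.  0. -0.]
```

```bash
python3 -m crank '-0.8 0.5 8 0 0 0; 0 0 6 0 0 0; 0 0 4 0 0 0; 0 0 0 0 0 0'
python3 -m crank '0 0 3 0 0 0; 0 0 3 0 0 0; 0 0 0 0 0 0'
python3 -c "
from h import *
t=w(BOX,[(17,-100,99)])[0]
go(*t)
ov('s7',readout.get_state()['eef_pos'],.018,.0155,.03)"
```

```text
time: 6.98
eef_pos: [0.6042, -0.1219, 0.1067]
tcp_rot: [0.782, -0.623, -0.001, 0.0]
contact_force: [-0.5, 0.3, -1.0]
opening: 0.352
time: 7.35
eef_pos: [0.6043, -0.1219, 0.101]
tcp_rot: [0.782, -0.623, -0.0, 0.0]
contact_force: [1.6, -0.2, -0.3]
opening: 0.358
t 7.35 pos [ 0.6043 -0.1219  0.101 ] op 0.358 F [ 1.6 -0.2 -0.3]
d tool mm [0. 0. 2.] in target axes [-0.  0.  2.] rot [ 0.  0. -0.]
```

View pics/s7.png

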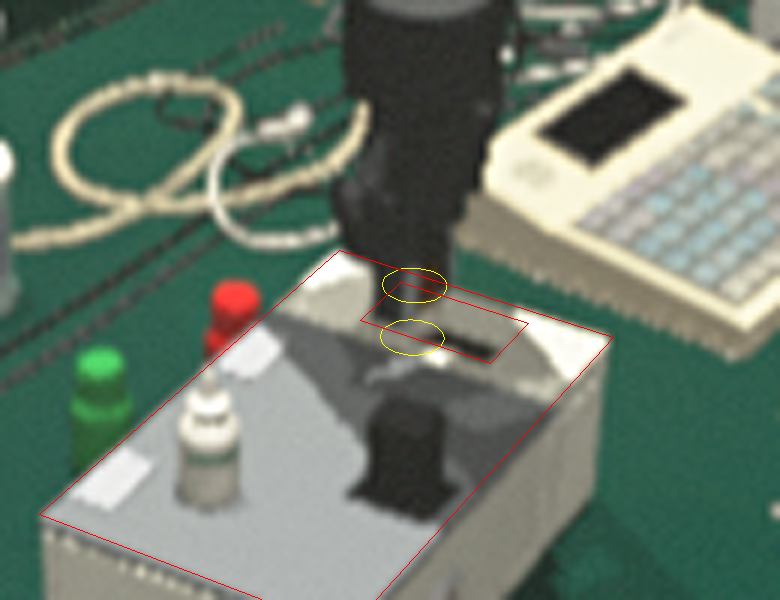

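```bash
python3 -m crank '0 0 2 0 0 0; 0 0 1 0 0 0; 0 0 0 0 0 0'
```

```text
time: 7.78
eef_pos: [0.6046, -0.122, 0.0983]
tcp_rot: [0.782, -0.623, 0.0, -0.0]
contact_force: [-0.3, -0.5, -0.2]
opening: 0.353
```

```bash
python3 -m crank '0 0 1 0 0 0; 0 0 0.5 0 0 0; 0 0 0 0 0 0'
python3 -m crank '0 0 0 0 0 0; 0 0 0 0 0 0; 0 0 0 0 0 0' 1
python3 -m crank '0 0 -30 0 0 0; 0 0 -40 0 0 0; 0 0 -40 0 0 0; 0 0 0 0 0 0'
python3 -c "
from h import *
go(.5695,.0515,.19)
ov('s8',w(BOX,[(17,-100,98)])[0],.018,.0155,.05)"
```

```text
time: 8.15
eef_pos: [0.6047, -0.122, 0.0982]
tcp_rot: [0.782, -0.623, -0.0, 0.0]
contact_force: [-3.9, 0.8, 5.8]
opening: 0.356
time: 8.52
eef_pos: [0.6044, -0.1219, 0.0965]
tcp_rot: [0.782, -0.623, -0.0, 0.0]
contact_force: [0.4, -0.2, -0.0]
opening: 0.966
time: 9.02
eef_pos: [0.6069, -0.1228, 0.2116]
tcp_rot: [0.782, -0.623, 0.004, -0.001]
contact_force: [-0.3, 0.7, 0.8]
opening: 0.997
t 9.03 pos [ 0.6069 -0.1228  0.2116] op 0.997 F [-0.3  0.7  0.8]
d tool mm [-178.4   -2.3   20.7] in target axes [-178.3   -2.4   21.6] rot [-0.007 -0.005  0.   ]
```

View pics/s8.png

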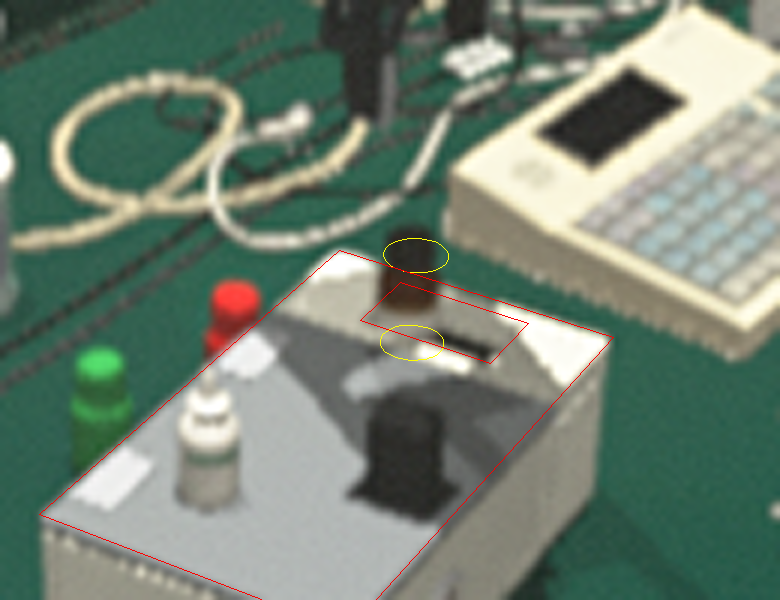

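```bash
python3 -m crank '-45 -1 0 0 0 0; -45 -1 0 0 0 0; -45 0 0 0 0 0; -43 0 0 0 0 0; 0 0 0 0 0 0'
python3 -m crank '0 0 12 0 0 0; 0 0 0 0 0 0'
python3 -c "
from h import *
go(.5695,.052,.117)
cv2.imwrite('pics/t9.png',cv2.resize(optics.read_camera('top')[120:270,250:450,::-1],None,fx=4,fy=4,interpolation=2)[:,:])
ov('s9',np.array([.5695,.052,.098]),0,.0135,.048)"
```

```text
time: 9.7
eef_pos: [0.5649, 0.0545, 0.2043]
tcp_rot: [0.783, -0.622, -0.002, 0.001]
contact_force: [0.5, 0.4, -0.3]
opening: 0.999
time: 9.95
eef_pos: [0.5658, 0.051, 0.1922]
tcp_rot: [0.781, -0.624, -0.002, 0.001]
contact_force: [-0.2, 0.1, -0.3]
opening: 1.0
t 9.95 pos [0.5658 0.051  0.1922] op 1.0 F [-0.2  0.1 -0.3]
d tool mm [-0.1 -4.2 75.1] in target axes [-0.2 -3.9 75.2] rot [ 0.004  0.001 -0.001]
```

View pics/s9.png

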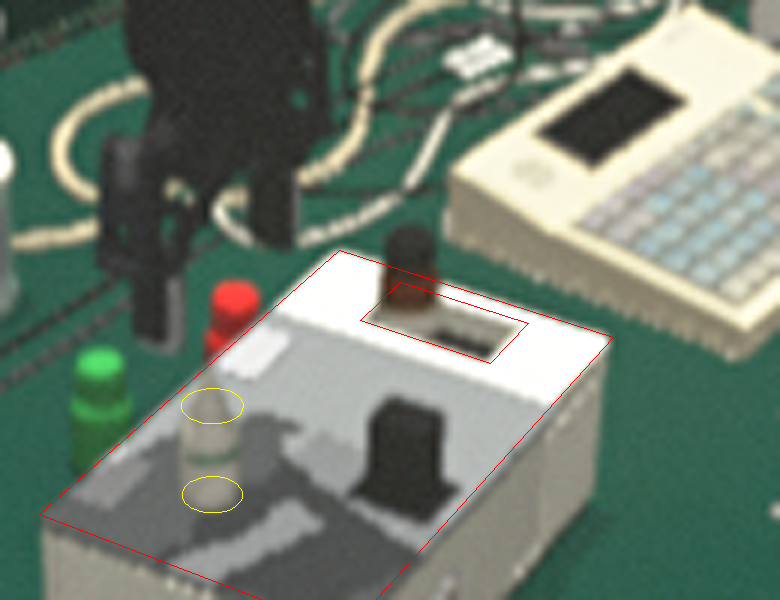

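View pics/t9.png

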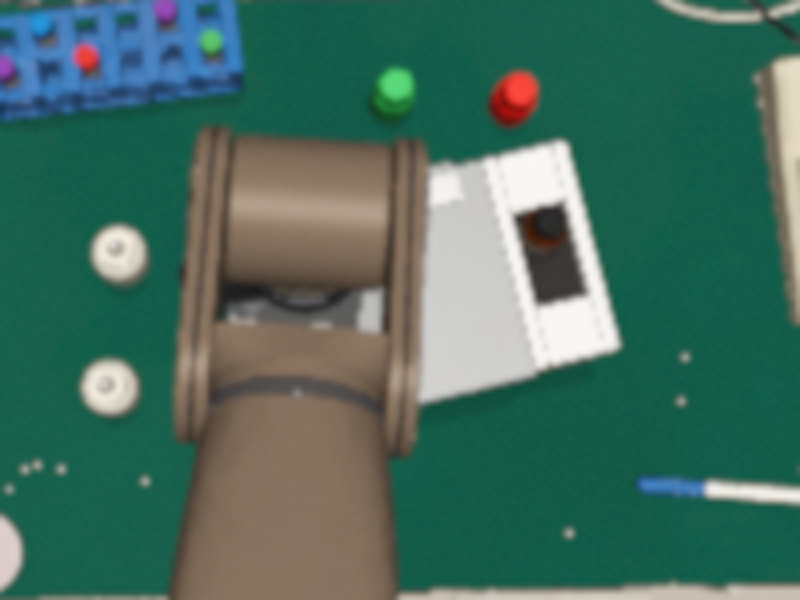

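```bash
python3 -m crank '-0.4 -5 0 0 0 0; 0 0 25 0 0 0; 0 0 25 0 0 0; 0 0 0 0 0 0; 0 0 0 0 0 0'
python3 -c "
from h import *
go(.5705,.0525,.117)"
```

```text
time: 10.68
eef_pos: [0.5725, 0.0533, 0.146]
tcp_rot: [0.782, -0.623, 0.001, -0.001]
contact_force: [0.8, -0.2, 0.3]
opening: 1.001
t 10.68 pos [0.5725 0.0533 0.146 ] op 1.001 F [ 0.8 -0.2  0.3]
d tool mm [ 0.3  2.2 29. ] in target axes [ 0.3  2.1 29. ] rot [-0.002 -0.001 -0.   ]
```

```bash
python3 -m crank '0.3 2 15 0 0 0; 0 0 14 0 0 0; 0 0 0 0 0 0; 0 0 0 0 0 0'
python3 -m crank '0 0 0 0 0 0; 0 0 0 0 0 0; 0 0 0 0 0 0; 0 0 0 0 0 0; 0 0 0 0 0 0' -1 25
python3 -c "
from h import *
go(.5705,.0525,.117)"
python3 -m crank '0 0 -20 0 0 0; 0 0 -30 0 0 0; 0 0 0 0 0 0; 0 0 0 0 0 0'
python3 -c "
from h import *
t=w(BOX,[(-18,-100,150)])[0]
go(*t)
ov('s10',readout.get_state()['eef_pos'],.019,.0135,.048)
"
```

```text
time: 11.18
eef_pos: [0.5697, 0.0528, 0.1157]
tcp_rot: [0.782, -0.623, -0.0, 0.0]
contact_force: [0.1, 0.8, 0.4]
opening: 0.998
time: 11.8
eef_pos: [0.57, 0.0527, 0.1162]
tcp_rot: [0.782, -0.623, 0.0, -0.0]
contact_force: [0.8, 0.1, 1.3]
opening: 0.309
t 11.8 pos [0.57   0.0527 0.1162] op 0.309 F [0.8 0.1 1.3]
d tool mm [ 0.3 -0.5 -0.8] in target axes [ 0.3 -0.5 -0.8] rot [-0.001 -0.    -0.   ]
time: 12.3
eef_pos: [0.5694, 0.0528, 0.1657]
tcp_rot: [0.782, -0.623, -0.0, 0.0]
contact_force: [0.3, 0.3, -1.5]
opening: 0.308
t 12.3 pos [0.5694 0.0528 0.1657] op 0.308 F [ 0.3  0.3 -1.5]
d tool mm [178.1  39.9  15.6] in target axes [178.1  39.9  15.7] rot [0. 0. 0.]
```

View pics/s10.png

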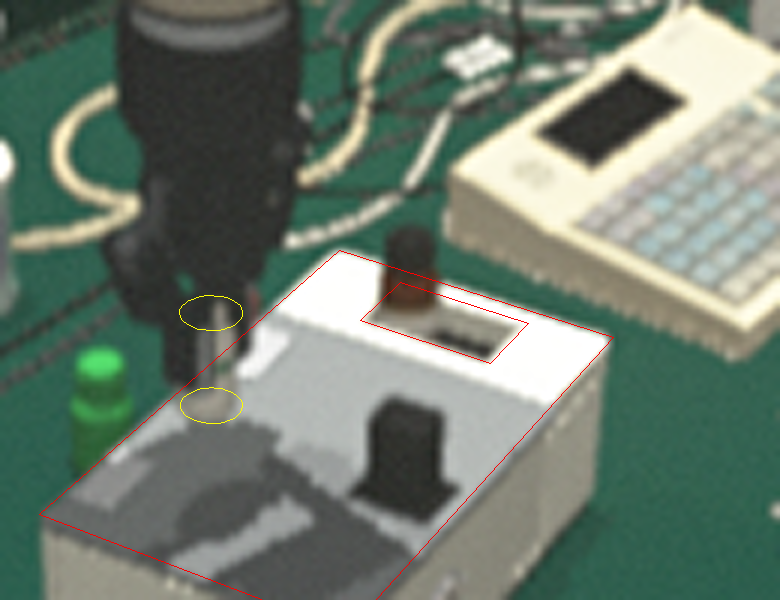

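```bash
python3 -m crank '30 10 -5 0 0 0; 40 10 0 0 0 0; 40 10 0 0 0 0; 40 10 0 0 0 0; 28 0 0 0 0 0'
python3 -m crank '0 0 0 0 0 0; 0 0 0 0 0 0'
python3 -c "
from h import *
t=w(BOX,[(-18,-100,123)])[0]
go(*t)
ov('s11',readout.get_state()['eef_pos'],.019,.0135,.048)
"
```

```text
time: 12.98
eef_pos: [0.5692, -0.1311, 0.1691]
tcp_rot: [0.782, -0.624, -0.001, 0.0]
contact_force: [0.4, 0.4, -1.0]
opening: 0.31
time: 13.22
eef_pos: [0.5697, -0.1289, 0.1696]
tcp_rot: [0.782, -0.623, -0.001, 0.0]
contact_force: [-0.0, 0.5, -0.8]
opening: 0.304
t 13.22 pos [ 0.5697 -0.1289  0.1696] op 0.304 F [-0.   0.5 -0.8]
d tool mm [ 1.  -0.4 46.6] in target axes [ 0.9 -0.3 46.6] rot [0.002 0.002 0.   ]
```

View pics/s11.png

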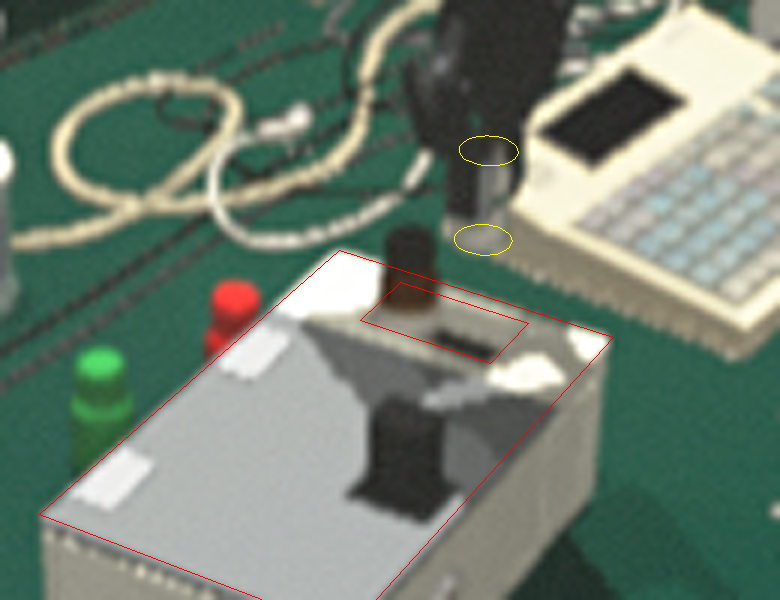

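```bash
python3 -m crank '0.9 0 15 0 0 0; 0 0 15 0 0 0; 0 0 14 0 0 0; 0 0 0 0 0 0; 0 0 0 0 0 0'
python3 -c "
from h import *
t=w(BOX,[(-18,-100,98)])[0]
go(*t)
ov('s12',readout.get_state()['eef_pos'],.019,.0135,.048)
"
```

```text
time: 13.9
eef_pos: [0.5708, -0.1306, 0.1269]
tcp_rot: [0.782, -0.623, 0.0, -0.0]
contact_force: [0.5, 0.9, -0.1]
opening: 0.308
t 13.9 pos [ 0.5708 -0.1306  0.1269] op 0.308 F [ 0.5  0.9 -0.1]
d tool mm [-1.   0.4 28.9] in target axes [-1.   0.4 28.9] rot [-0. -0.  0.]
```

View pics/s12.png

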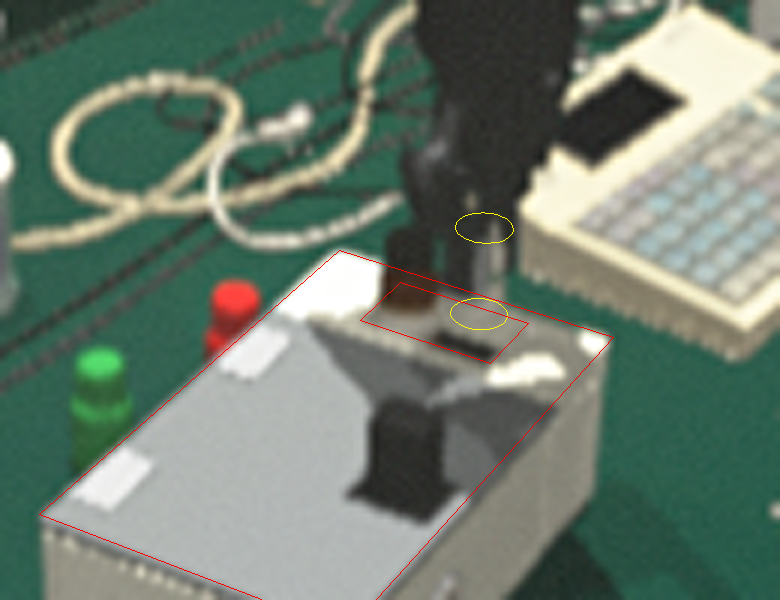

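```bash
python3 -m crank '-0.9 0.3 9 0 0 0; 0 0 8 0 0 0; 0 0 4 0 0 0; 0 0 0 0 0 0'
python3 -m crank '0 0 3 0 0 0; 0 0 3 0 0 0; 0 0 0 0 0 0'
python3 -m crank '0 0 1.5 0 0 0; 0 0 0.5 0 0 0; 0 0 0 0 0 0'
python3 -c "
from h import *
t=w(BOX,[(-18,-100,98)])[0]
go(*t)"
```

```text
time: 14.45
eef_pos: [0.5697, -0.1296, 0.1051]
tcp_rot: [0.782, -0.623, -0.001, 0.0]
contact_force: [-0.1, -0.0, 0.3]
opening: 0.304
time: 14.82
eef_pos: [0.5699, -0.1297, 0.0995]
tcp_rot: [0.782, -0.623, -0.0, 0.0]
contact_force: [-0.2, -0.1, -0.1]
opening: 0.304
time: 15.2
eef_pos: [0.5702, -0.1298, 0.0982]
tcp_rot: [0.782, -0.623, 0.0, -0.0]
contact_force: [-0.7, -0.5, 2.1]
opening: 0.303
t 15.2 pos [ 0.5702 -0.1298  0.0982] op 0.303 F [-0.7 -0.5  2.1]
d tool mm [-0.1  0.   0.2] in target axes [-0.1  0.   0.2] rot [-0. -0. -0.]
```

```bash
python3 -m crank '0 0 0 0 0 0; 0 0 0 0 0 0; 0 0 0 0 0 0' 1
python3 -m crank '0 0 -30 0 0 0; 0 0 -40 0 0 0; 0 0 -40 0 0 0; 0 0 0 0 0 0'
python3 -m crank '-42 10 0 0 0 0; -42 10 0 0 0 0; -43 9 0 0 0 0; 0 0 0 0 0 0'
python3 -c "
from h import *
t=w(BOX,[(-49,30,124)])[0];print(t)
go(*t)
ov('s13',t,.026,.01,.044)
cv2.imwrite('pics/t13.png',cv2.resize(optics.read_camera('top')[120:270,250:450,::-1],None,fx=4,fy=4,interpolation=2)[:,:])
"
```

```text
time: 15.58
eef_pos: [0.5701, -0.1297, 0.0977]
tcp_rot: [0.782, -0.623, -0.0, 0.0]
contact_force: [-0.3, 0.6, -0.2]
opening: 0.927
time: 16.08
eef_pos: [0.5724, -0.1307, 0.2125]
tcp_rot: [0.782, -0.623, 0.004, -0.001]
contact_force: [-0.3, -0.4, 0.6]
opening: 1.003
time: 16.58
eef_pos: [0.5117, -0.0102, 0.206]
tcp_rot: [0.783, -0.622, -0.001, 0.001]
contact_force: [0.6, -0.5, -0.8]
opening: 1.002
[ 0.5109419  -0.00988839  0.124     ]
t 16.57 pos [ 0.5117 -0.0102  0.206 ] op 1.002 F [ 0.6 -0.5 -0.8]
d tool mm [-0.3  0.4 82. ] in target axes [-0.5  0.6 82. ] rot [0.003 0.002 0.003]
```

View pics/s13.png

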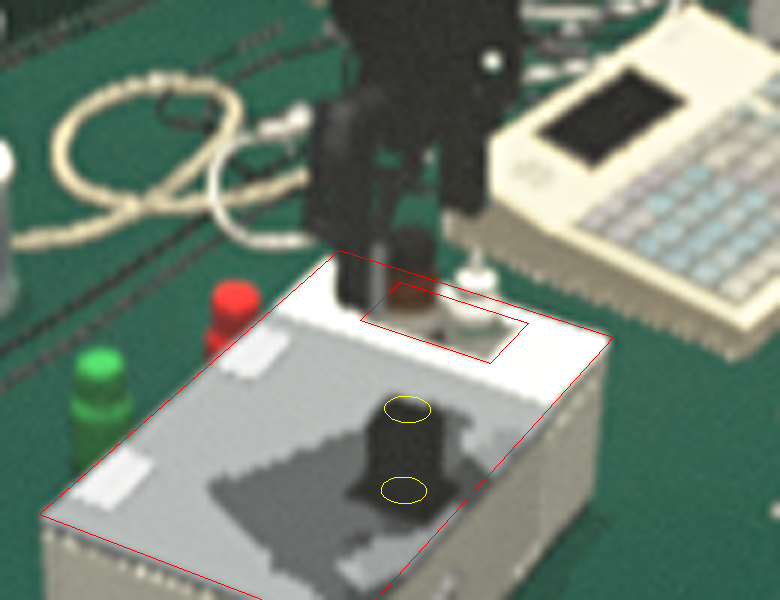

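View pics/t13.png

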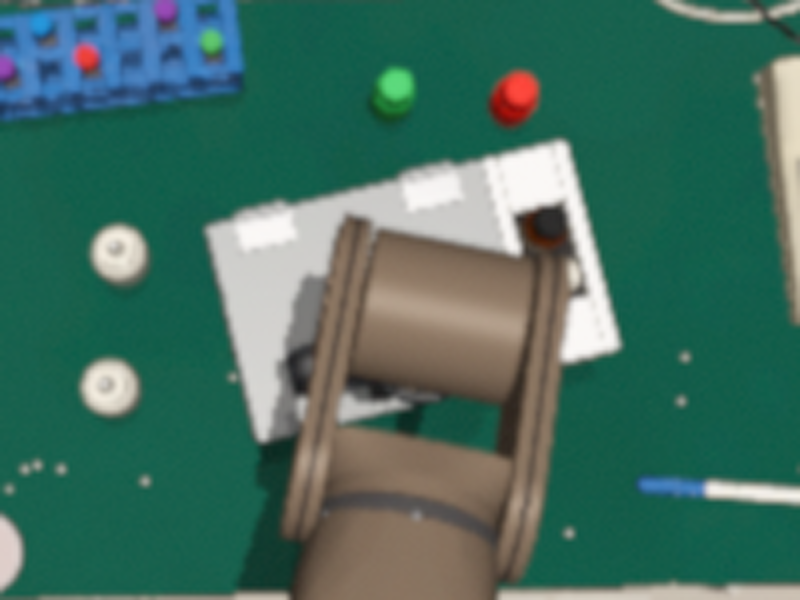

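```bash
python3 -m crank '0 0 25 0 0 0; 0 0 25 0 0 0; 0 0 25 0 0 0; 0 0 10 0 0 0; 0 0 0 0 0 0'
python3 -m crank '0 0 4 0 0 0; 0 0 0 0 0 0'
python3 -c "
from h import *
t=w(BOX,[(-49,30,112)])[0]
go(*t)
ov('s14',t,.026,.01,.044)"
```

```text
time: 17.3
eef_pos: [0.5134, -0.013, 0.122]
tcp_rot: [0.782, -0.624, -0.001, 0.0]
contact_force: [-0.0, 0.3, 0.3]
opening: 1.001
time: 17.55
eef_pos: [0.514, -0.0125, 0.1195]
tcp_rot: [0.782, -0.623, 0.001, -0.0]
contact_force: [0.5, -0.4, -0.5]
opening: 1.002
t 17.55 pos [ 0.514  -0.0125  0.1195] op 1.002 F [ 0.5 -0.4 -0.5]
d tool mm [-3.3  2.4  7.5] in target axes [-3.3  2.4  7.5] rot [-0.001 -0.001 -0.   ]
```

View pics/s14.png

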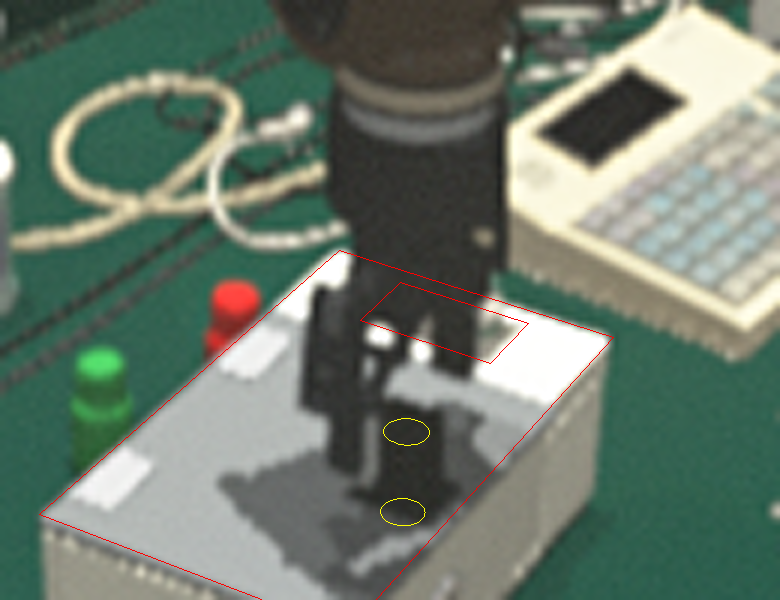

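```bash
python3 -m crank '-3.3 2.4 0 0 0 0; 0 0 7.5 0 0 0; 0 0 0 0 0 0; 0 0 0 0 0 0'
python3 -m crank '0 0 0 0 0 0; 0 0 0 0 0 0; 0 0 0 0 0 0; 0 0 0 0 0 0; 0 0 0 0 0 0' -1 70
python3 -c "
from h import *
t=w(BOX,[(-49,30,112)])[0]
go(*t)"
```

```text
time: 18.1
eef_pos: [0.5104, -0.0097, 0.1112]
tcp_rot: [0.782, -0.623, -0.0, 0.0]
contact_force: [0.1, -0.2, -0.2]
opening: 0.999
time: 18.73
eef_pos: [0.5106, -0.0104, 0.1116]
tcp_rot: [0.782, -0.624, 0.001, 0.0]
contact_force: [-0.9, -3.9, 1.2]
opening: 0.27
t 18.73 pos [ 0.5106 -0.0104  0.1116] op 0.27 F [-0.9 -3.9  1.2]
d tool mm [-0.5 -0.4 -0.4] in target axes [-0.5 -0.4 -0.4] rot [-0.    -0.001 -0.001]
```

```bash
python3 -m crank '0 0 -1 -0.004 0 0; 0 0 -1 -0.004 0 0; 0 0 0 0 0 0'
python3 -m crank '0 0 -1 -0.008 0 0; 0 0 0 0 0 0'
```

```text
time: 19.1
eef_pos: [0.5107, -0.0104, 0.1122]
tcp_rot: [0.782, -0.624, -0.002, 0.003]
contact_force: [2.9, -6.5, -5.2]
opening: 0.268
time: 19.35
eef_pos: [0.5106, -0.0105, 0.1125]
tcp_rot: [0.782, -0.624, -0.004, 0.006]
contact_force: [2.7, -6.0, -9.0]
opening: 0.266
```

```bash
python3 -m crank '0 0 -1 -0.008 0 0; 0 0 0 0 0 0'
python3 -m crank '0 0 -1 -0.004 0 0; 0 0 0 0 0 0'
```

```text
time: 19.6
eef_pos: [0.5105, -0.0105, 0.1127]
tcp_rot: [0.782, -0.624, -0.006, 0.009]
contact_force: [4.3, -7.4, -11.8]
opening: 0.272
time: 19.85
eef_pos: [0.5108, -0.0104, 0.1139]
tcp_rot: [0.782, -0.624, -0.008, 0.011]
contact_force: [6.2, -6.3, -11.7]
opening: 0.272
```

```bash
python3 -m crank '0 0 -0.7 -0.004 0 0; 0 0 0 0 0 0'
python3 -c "
from h import *
go(0.511,-.010,.112)"
```

```text
time: 20.1
eef_pos: [0.5111, -0.0103, 0.1152]
tcp_rot: [0.782, -0.624, -0.009, 0.012]
contact_force: [6.6, -5.0, -9.7]
opening: 0.27
t 20.1 pos [ 0.5111 -0.0103  0.1152] op 0.27 F [ 6.6 -5.  -9.7]
d tool mm [-0.3 -0.   3.2] in target axes [-0.3  0.1  3.2] rot [ 0.03  -0.001 -0.001]
```

```bash
python3 -m crank '0 0 -0.7 -0.002 0 0; 0 0 0 0 0 0'
```

```text
time: 20.35
eef_pos: [0.5114, -0.0103, 0.116]
tcp_rot: [0.782, -0.624, -0.009, 0.013]
contact_force: [9.4, -5.2, -10.5]
opening: 0.269
```

```bash
python3 -m crank '0 -1.2 -0.5 -0.008 0 0; 0 0 0 0 0 0'
python3 -m crank '0 -0.2 -1.2 -0.010 0 0; 0 0 0 0 0 0'
```

```text
time: 20.6
eef_pos: [0.5117, -0.0102, 0.1173]
tcp_rot: [0.782, -0.623, -0.013, 0.017]
contact_force: [4.0, -5.8, -4.1]
opening: 0.267
time: 20.85
eef_pos: [0.5123, -0.0101, 0.1192]
tcp_rot: [0.781, -0.623, -0.016, 0.021]
contact_force: [3.5, -4.5, -0.6]
opening: 0.267
```

```bash
python3 -m crank '0 -0.2 -1.2 -0.012 0 0; 0 -0.2 -1.3 -0.012 0 0; 0 0 0 0 0 0'
python3 -m crank '0 -0.3 -1.8 -0.015 0 0; 0 -0.3 -1.8 -0.015 0 0; 0 0 0 0 0 0'
cat >> h.py <<'E'
def lid():
    s=readout.get_state(); M=R.from_quat(s["tcp_rot"]).as_matrix()
    hg=w(BOX,[(75,30,90)])[0]; ux=np.array([np.cos(BOX[2]),np.sin(BOX[2]),0]); d=s["eef_pos"]-hg
    xp=d@ux; z=d[2]; print("lid by pos",np.arctan2(z,-xp)-np.arctan2(.0216,.1245),"r",np.hypot(xp,z),"tool tilt",np.arcsin(-M[:,2]@ux),"F",s["contact_force"].round(1))
E
python3 -c "
from h import *
lid()"
```

```text
time: 21.22
eef_pos: [0.5127, -0.01, 0.1213]
tcp_rot: [0.781, -0.623, -0.023, 0.03]
contact_force: [1.8, -5.8, -3.0]
opening: 0.269
time: 21.6
eef_pos: [0.5136, -0.0098, 0.1249]
tcp_rot: [0.781, -0.623, -0.033, 0.042]
contact_force: [1.5, -5.6, -2.8]
opening: 0.27
lid by pos 0.10790115236271808 r 0.12626027296481862 tool tilt 0.10607775446929804 F [ 1.5 -5.6 -2.8]
```

```bash
python3 -m crank '0 -0.3 -1.8 -0.015 0 0; 0 -0.3 -1.8 -0.015 0 0; 0 0 0 0 0 0'
python3 -m crank '0 -0.3 -1.9 -0.015 0 0; 0 -0.2 -1.5 -0.012 0 0; 0 0 0 0 0 0; 0 0 0 0 0 0'
python3 -c "
from h import *
lid()
ov('s15',readout.get_state()['eef_pos'],0,.001,.001)
cv2.imwrite('pics/t15.png',cv2.resize(optics.read_camera('top')[120:270,250:450,::-1],None,fx=4,fy=4,interpolation=2)[:,:])
cv2.imwrite('pics/s16.png',cv2.resize(optics.read_camera('scene')[140:280,260:420,::-1],None,fx=4,fy=4,interpolation=2)[:,:])
"
```

```text
time: 21.98
eef_pos: [0.5147, -0.0096, 0.1284]
tcp_rot: [0.78, -0.622, -0.042, 0.053]
contact_force: [2.1, -5.1, -1.8]
opening: 0.267
time: 22.48
eef_pos: [0.5157, -0.0093, 0.1316]
tcp_rot: [0.779, -0.622, -0.05, 0.064]
contact_force: [2.2, -5.3, -3.1]
opening: 0.269
lid by pos 0.16398489020982637 r 0.12625720674137386 tool tilt 0.1621323980922083 F [ 2.2 -5.3 -3.1]
```

View pics/s16.png

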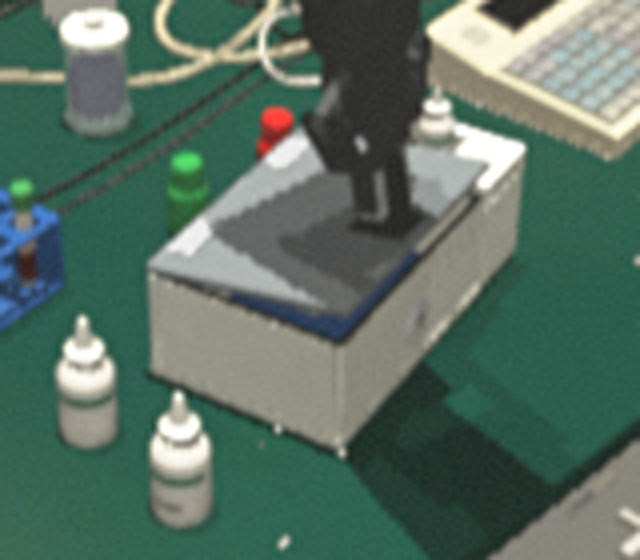

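View pics/t15.png

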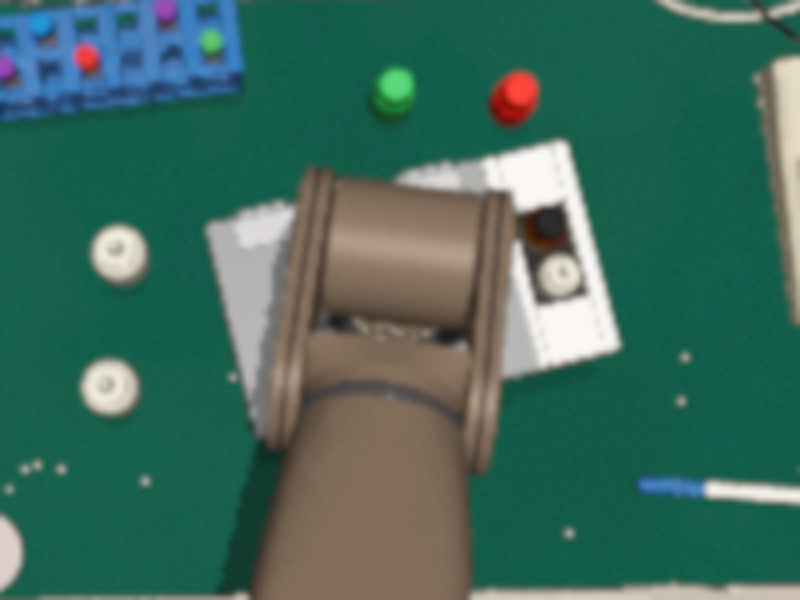

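```bash
python3 -m crank '0 0 0 0 0 0; 0 0 0 0 0 0'; python3 -c "
from h import *
lid()
a=cv2.resize(optics.read_camera('scene')[180:240,290:390,::-1],None,fx=8,fy=8,interpolation=2)
for th,c in((.12,(255,0,0)),(.165,(0,0,255)),(.21,(0,255,255))):
    P=[(75-152*np.cos(th)+h*np.sin(th),y,90+152*np.sin(th)+h*np.cos(th)) for y,h in((130,8),(-70,8),(-70,0),(130,0))]
    cv2.polylines(a,[((proj('scene',w(BOX,P))-[290,180])*8+3.5).round().astype(int)],True,c,1)
cv2.imwrite('pics/s17.png',a)"
```

```text
time: 22.88
eef_pos: [0.5157, -0.0093, 0.1316]
tcp_rot: [0.779, -0.622, -0.05, 0.064]
contact_force: [2.4, -5.6, -3.6]
opening: 0.271
lid by pos 0.16400597442635334 r 0.12626108060518274 tool tilt 0.1619972700005028 F [ 2.4 -5.6 -3.6]
```

View pics/s17.png

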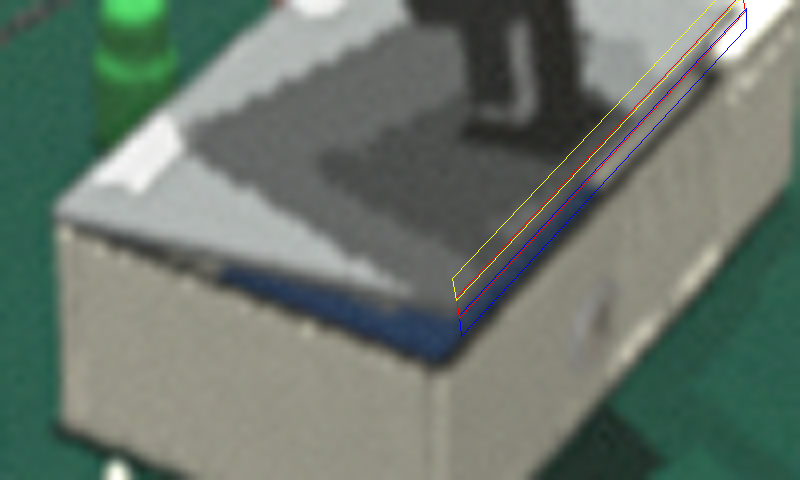

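```bash
python3 -c "
from plant import ctrl
print(ctrl.sign_off())"
```

```text
the job is handed in; nothing more can be done
None
```

Both bottles stand upright, side by side in the well. The brown oil bottle is at the back and the small white dropper bottle in front. With both packed, I gripped the lid at 70 N and pulled it up in small steps until the seal let go. The highest downward force I read was about 12 N, against the 14 N the task gives. I handed in at about 23 s, still holding the lid ajar.

**Last checks:**
- **Lid angle:** the tool position gives 0.164 rad and the tool tilt 0.162 rad. That is a gap of about 25 mm, and it did not change over the last 0.4 s. The scene overlay fits this to about a pixel.
- **Grip:** the opening held steady at 0.27, with about 3.6 N down and a 5–6 N sideways load left at the wrist.
- **Bottles and other things:** the last top picture shows both bottles standing in the well and the larger droppers, green and red bottles and pen in place. I did not look at the notebook and dish again, but the arm never went near them.

**Disagreement:** the two cameras differed by about 3 mm on the box's sideways position. I used a value in between, and both bottles went in with contact forces of only a few newtons.

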